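# Ease the brass sleeve off the bent bench stake

## Robot

A 6-joint arm with a two-finger parallel gripper is mounted at the origin on the work surface. World frame = base frame: x ahead of the robot, y to its left, z up, the work surface at z = 0. Lengths are in m, angles in rad, forces in N, time in s.
With the tool pointing down it reaches from about 0.35 to 0.975 m from the base axis. Payload 4.9 kg.
Tool frame: the origin (TCP) lies on the centre line of the jaws, within the pads' length; the fingertips stand 22 mm ahead of it and the grasp point (between the pads) lies 3 mm ahead of it (manip.tcp_to_tips is the distance from the TCP to the fingertips, in m); z points along the fingers, x is the direction in which the jaws open and shut, and the axes are right-handed (so a half turn about z gives the same grasp; the last joint's range is limited). The gripper opens to 85 mm and grips with 20 to 120 N. Pads are 22 mm wide; open, the fingers measure 114 mm over their backs; the gripper's body (76 mm by 85 mm) begins 54 mm behind the grasp point. The pads swing forward as they close: fully open they stand 13 mm farther back than shut.
Start: joints at [-1.287, 0.053, 1.613, -0, 1.476, -0.119], TCP at [0.245, -0.575, 0.253] pointing down, gripper open.
Joint ranges: [-3.01, 3.01], [-1.01, 2.22], [0.06, 2.58], [-1.02, 4.17], [0.09, 2.62], [-3.14, 3.14]. Speed limits (rad/s): [2.57, 2.57, 3.14, 3.14, 3.14, 3.14].

## Interface

Orientations are given as a unit quaternion [w, x, y, z].
In Python, from plant import manip gives the robot as it stands.
- The arm moves only by the shell command python3 -m pendant 'ROWS'. ROWS is a JSON object of lists of equal length, an entry for each row: "linear": the shift along the tool's x, y, z in cm, a list of three; "rotation": the turn, a rotation vector about the tool's x, y, z in degrees, a list of three; "grip": the closure, from 0 (fully open) to 1 (shut). A call has exactly 10 rows; each row is the pose to reach, as a shift and turn from the pose commanded when the call began, along the tool's axes at that moment; what a row does not reach only later rows make up. A row lasts 1/12 s, in which the tool goes at most 41.7 mm and 7.16 degrees, less where a joint would pass 70% of its speed; a pose out of reach is approached as far as the arm can. A call with a gripper value outside its range is refused whole. The fingers move at their own pace and stop on an object; the grip force is fixed at half the most. Time passes only in rows, so rows that repeat a pose let the fingers close, or fill a call up. It gives the time, the measured TCP pose, the force and the opening at its end, in the units of the state.
- manip.state(): the state, without advancing time (a new reading comes with each control period).
- manip.grab_frame(name): name is "side" or "top"; returns the picture (480x640x3 uint8, red, green, blue); there is no depth.
- manip.calibration(name): a dict with "fx", "fy", "cx", "cy" (pixels), "cam_to_world" (4x4, takes a point from camera to world coordinates). Camera axes: x right, y up, looking along -z (the intrinsics and any distortion apply to the point x, -y, -z); pixel columns grow to the right and rows downward; lengths in m; the calibration is good to about 2 mm. A picture is of the moment at which its call begins. calibration takes no time and is no camera call.
- manip.job_done(): hands the job in, once; it reports no verdict.
The state is a dict: "time": time; "joint_pos": joint angles; "joint_vel": joint speeds; "joint_efforts": joint torques, N m; "tool_pos": TCP position; "tool_rot": TCP orientation; "contact_force": force on the tool from outside, world axes, zero at the start; "ft_torque": the same for the moment, N m; "gripper_width": opening from 0.0 (shut) to 1.0 (fully open).
Only numpy, scipy, OpenCV 4.12 (cv2) and the standard library are available. Lean on these libraries where they do the work, as an engineer would, in place of code of your own. Each camera call takes 0.05 s, during which the arm holds its last target. There are 200 camera calls.

## Task

The steel bar on the goldsmith's bench has been bent a little, nobody knows which way, and the brass sleeve is still on it. Take hold of the sleeve and ease it along the bar and off the open end, feeling your way so that it never bears hard on the bar as it slides, then lay it gently on its wooden rest, lying in the groove between the two rails about midway along them, and let go. Leave the hammer, the jar and the scale alone.

Things in the scene. Friction and masses are not known exactly. Their poses are not given: they have to be found in the camera images.
- stake: Green cast holder, fixed; a 20 mm steel bar stands out along its +x, 110 mm up. Origin: centre of its foot, on the bench; z up. Foot 100 x 90 mm, upright 46 (x) x 50 x 130 mm high. The bar runs true from x = 23 to 70 mm; from there it is bent by 0.10 rad up, down, sideways or between (which way is not reported) and runs straight on, 95 mm, to its open end at x = 165 mm. It is rigid.
- sleeve: Brass tube 26 mm long, 40 mm across, bore 25 mm (2.5 mm play all round on the bar), 0.16 to 0.26 kg, slides easily. Origin: its centre; x along the bore, at the start towards the bar's open end. It starts where the bend begins, hanging on the bar with nothing else holding it. It may spin about x. Grip it across its width, from above.
- rest: Dark wooden rest, fixed: base 100 x 56 mm, 12 mm thick, with two round rails of 10 mm diameter along its x, 90 mm long, at y = -13 and +13 mm, their tops 19 mm above the bench. Origin: centre of its underside; z up. A sleeve lying in the groove has its bore along the rest's x (either way round) and its centre 35 mm above the bench.
- hammer: Hammer lying on the bench beyond the work, 220 mm long, x from handle to head. Bystander: leave alone. Origin: centre of its underside.
- jar: Amber glass jar with white cap, 52 mm across, 55 mm high, standing to the left of the stake. Bystander: leave alone. Origin: centre of its underside.
- scale: Flat black pocket scale with an aluminium pan, 75 x 120 mm, 19 mm high, beyond the rest. Bystander: leave alone. Origin: centre of its underside.

How it is judged:
On the way:
1. the sleeve has been drawn along the bar and is clear of its open end, held by the fingers (x of sleeve in the frame of stake above 0.18 m and z of sleeve in the frame of stake above 0.075 m and contact force between sleeve and the fingers above 0.5 N and contact force between sleeve and stake below 0.1 N), for 0.1 s.
At the end, for the whole second after the job is handed in: The sleeve lies at rest in the groove of the rest, its middle within 20 mm of the rest's middle lengthways, within 5 mm sideways and 30 to 40 mm above the bench, its bore within 0.15 rad of the rails' direction, carried by the rest and released (x of sleeve in the frame of rest between -0.02 and 0.02 m and y of sleeve in the frame of rest between -0.005 and 0.005 m and z of sleeve in the frame of rest between 0.03 and 0.04 m and angle between the x axis of sleeve and the x axis of rest, either way round below 0.15 rad and linear speed of sleeve below 0.02 m/s and contact force between sleeve and rest above 0.5 N and contact force between sleeve and the fingers below 0.05 N); the robot touches nothing.
It fails at once if the sleeve bears on the bar with more than 10 N while it is being drawn along it (from 10 mm past the bend on) (contact force between sleeve and stake above 10 N and x of sleeve in the frame of stake above 0.08 m).
It fails at once if the sleeve is set down on the rest with more than 25 N (contact force between sleeve and rest above 25 N).
It fails at once if the sleeve is dropped (falls freely faster than 0.5 m/s) (linear speed of sleeve above 0.5 m/s and contact force between sleeve and the fingers below 0.05 N).
It fails at once if the hammer, the jar or the scale is moved more than 15 mm (distance of any of hammer, jar, scale from where it was at the start of the episode above 0.015 m).
It also fails if it takes over 61 s, if anything falls off the work surface, if the arm or the gripper's body presses on something with over 40 N, if the wrist force passes 120 N, or if a joint passes its speed limit or range.

## Working session

There is one attempt and no reset: what is moved stays moved. The work goes in short steps, Python scripts to look and compute and a shell command to move; the robot and the scene stay as the last step left them, time stands still between calls to the robot, and variables do not carry over. Pictures are saved under pics/ and viewed, about 8 in all and at most 12, crops included, and the job is handed in when it is done.

```bash
mkdir -p pics; ls; python3 - <<'E'
from plant import manip
import cv2,numpy as np
for n in("top","side"):
    f=manip.grab_frame(n);cv2.imwrite(f"pics/{n}0.png",f[:,:,::-1])
    c=manip.calibration(n);print(n,c["fx"],c["fy"],c["cx"],c["cy"],[k for k in c]);print(np.round(c["cam_to_world"],4))
print(manip.state())
E
```

```text
pics
top 586.279277512266 586.279277512266 325.63241084587105 241.30402880597782 ['fx', 'fy', 'cx', 'cy', 'cam_to_world']
[[ 0.0134  0.9888 -0.1484  0.423 ]
 [-0.9998  0.0113 -0.0155  0.0594]
 [-0.0137  0.1486  0.9888  1.172 ]
 [ 0.      0.      0.      1.    ]]
side 481.96989750283797 481.96989750283797 312.4027753783825 242.30754790179475 ['fx', 'fy', 'cx', 'cy', 'cam_to_world']
[[-0.9374  0.2284 -0.2628  0.3729]
 [-0.3479 -0.5817  0.7352  0.6796]
 [ 0.0151  0.7806  0.6248  0.6134]
 [ 0.      0.      0.      1.    ]]
{'time': 0.1, 'joint_pos': array([-1.28700501e+00,  5.33116991e-02,  1.61416605e+00,  5.38071065e-06,
        1.47599022e+00, -1.18988717e-01]), 'joint_vel': array([-0.00099655,  0.00088762, -0.00361362, -0.00134829,  0.0010895 ,
        0.00107226]), 'joint_efforts': array([ 3.70538755e-04, -3.94908714e+01, -3.71361673e+01, -6.33239961e-05,
        3.98185803e-03, -5.51950219e-07]), 'tool_pos': array([ 0.24484634, -0.57447442,  0.25216739]), 'tool_rot': array([-6.08243640e-04,  8.34258869e-01, -5.51372162e-01, -7.13613372e-04]), 'contact_force': array([-0.27958288, -1.01065799, -0.12206242]), 'ft_torque': array([-0.04309531,  0.06121697,  0.04176235]), 'gripper_width': 0.998413197887126}
```

View pics/top0.png

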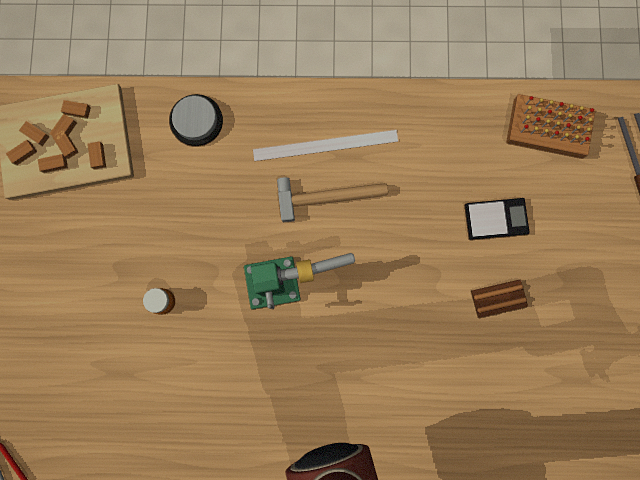

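View pics/side0.png

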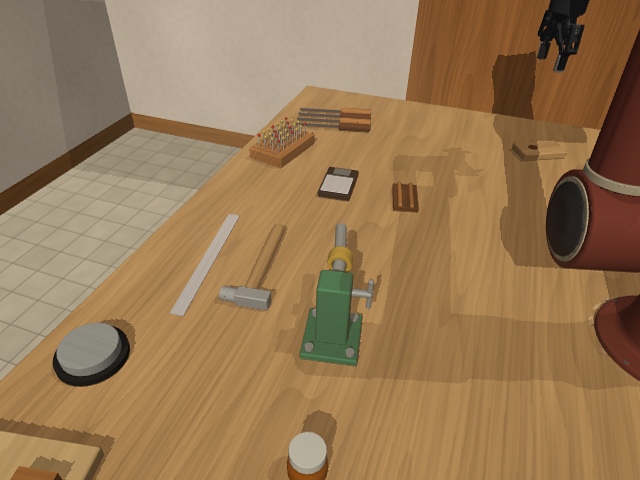

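Top view: stake at about (272,283), sleeve (304,271), bar tip (353,258), rest (500,298). Side view: sleeve (340,258), bar tip (341,228), rest (405,197). Next, enlarged crops of both.

```bash
python3 - <<'E'
import cv2,numpy as np
t=cv2.imread("pics/top0.png");s=cv2.imread("pics/side0.png")
r=lambda im,x,y,w,h:cv2.resize(im[y:y+h,x:x+w],(400,300),interpolation=cv2.INTER_CUBIC)
m=np.vstack([np.hstack([r(t,240,235,120,90),r(t,460,265,80,60)]),np.hstack([r(s,290,215,100,75),r(s,375,170,60,45)])])
cv2.imwrite("pics/crop0.png",m)
for n,im,b in(("t",t,[(304,271),(272,275),(340,262),(352,258),(480,303),(500,298),(300,272)]),("s",s,[(340,258),(333,310),(341,235),(405,185),(395,200)])):
    h=cv2.cvtColor(im,cv2.COLOR_BGR2HSV)
    for p in b: print(n,p,h[p[1],p[0]])
E
```

```text
t (304, 271) [ 21 166 178]
t (272, 275) [ 72 113 115]
t (340, 262) [ 43  13 137]
t (352, 258) [ 40   5 144]
t (480, 303) [ 11 159  69]
t (500, 298) [ 12 163  83]
t (300, 272) [ 22 154 180]
s (340, 258) [ 20 174 160]
s (333, 310) [ 57  86 104]
s (341, 235) [ 19  34 142]
s (405, 185) [ 13 165  88]
s (395, 200) [ 12 164 101]
```

View pics/crop0.png

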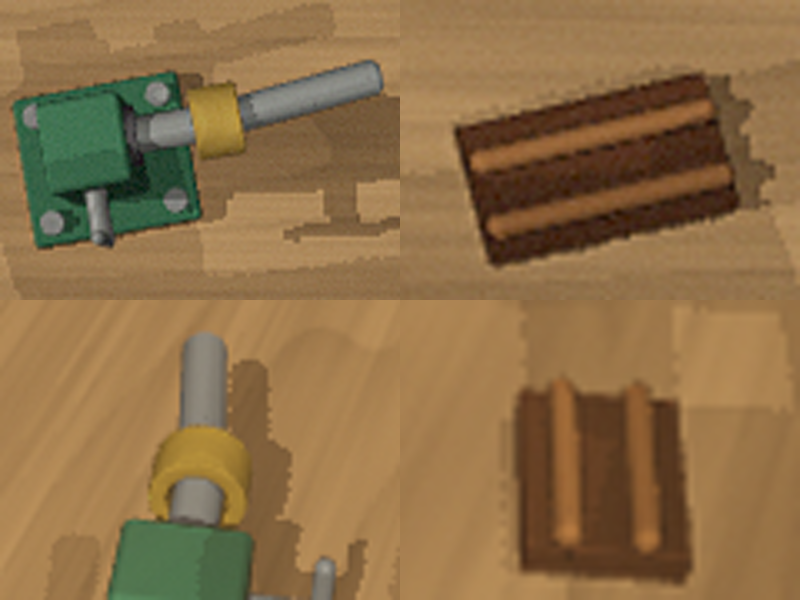

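Crops show the foot corners, the sleeve, the bent bar and both rails clearly. Seen from above, the bent bar leans slightly left of the foot's direction. Measuring now.

```bash
cat > h.py <<'E'
import cv2,numpy as np
from plant import manip
C={n:manip.calibration(n) for n in("top","side")}
def ray(n,p):
    c=C[n];p=np.atleast_2d(np.asarray(p,float));T=np.array(c["cam_to_world"])
    d=np.c_[(p[:,0]-c["cx"])/c["fx"],-(p[:,1]-c["cy"])/c["fy"],-np.ones(len(p))]@T[:3,:3].T
    return T[:3,3],d
def onz(n,p,z):
    o,d=ray(n,p);return (o+d*((z-o[2])/d[:,2])[:,None])
def tri(a,b):
    (o1,d1),(o2,d2)=ray("top",a),ray("side",b);d1=d1[0];d2=d2[0]
    k=np.linalg.lstsq(np.c_[d1,-d2],o2-o1,rcond=None)[0]
    p,q=o1+k[0]*d1,o2+k[1]*d2;return (p+q)/2,np.linalg.norm(p-q)
def proj(n,P):
    c=C[n];q=(np.atleast_2d(P)-np.array(c["cam_to_world"])[:3,3])@np.array(c["cam_to_world"])[:3,:3]
    return np.c_[c["cx"]-c["fx"]*q[:,0]/q[:,2],c["cy"]+c["fy"]*q[:,1]/q[:,2]]
def mask(im,lo,hi,roi):
    h=cv2.cvtColor(im,cv2.COLOR_BGR2HSV);m=cv2.inRange(h,lo,hi);k=np.zeros_like(m);x0,y0,x1,y1=roi;k[y0:y1,x0:x1]=255;m&=k
    n,l,s,c=cv2.connectedComponentsWithStats(m);i=1+np.argmax(s[1:,4]);return (l==i).astype(np.uint8)
def pts(m): y,x=np.nonzero(m);return np.c_[x,y].astype(float)
E
python3 - <<'E'
from h import *
t=cv2.imread("pics/top0.png");s=cv2.imread("pics/side0.png")
def rect(n,m,z):
    w=onz(n,pts(m),z)[:,:2].astype(np.float32);return w,cv2.boxPoints(cv2.minAreaRect(w)),cv2.minAreaRect(w)
g=mask(t,(40,60,20),(90,255,255),(240,240,310,315))
w,b,r=rect("top",g,.01);print("foot",r);print(b)
d=mask(t,(0,90,20),(16,255,110),(460,270,540,325))
d2=cv2.morphologyEx(d,cv2.MORPH_CLOSE,np.ones((5,5)))
w,b,r=rect("top",d2,.012);print("rest",r,b)
for im,n,roi in((t,"top",(485,280,515,318)),(s,"side",(385,175,425,215))):
    pass
ds=cv2.morphologyEx(mask(s,(0,90,20),(16,255,125),(385,175,425,218)),cv2.MORPH_CLOSE,np.ones((5,5)))
print("rest side",rect("side",ds,.006)[2])
bt=mask(t,(18,110,90),(30,255,255),(290,255,320,290));bs=mask(s,(15,120,90),(30,255,255),(322,240,360,280))
print("sleeve px",pts(bt).mean(0),bt.sum(),pts(bs).mean(0),bs.sum())
gt=mask(t,(0,0,60),(180,50,220),(316,245,365,280));gs=mask(s,(0,0,80),(180,75,230),(325,215,360,246))
for n,m in(("top",gt),("side",gs)):
    p=pts(m);print(n,m.sum(),cv2.minAreaRect(p.astype(np.float32)),p.min(0),p.max(0))
p=onz("top",pts(gt),.11)[:,:2];v=cv2.fitLine(p.astype(np.float32),cv2.DIST_L2,0,.01,.01).ravel();print("bar line",v,np.arctan2(v[1],v[0]))
E
```

```text
foot ((0.5137218832969666, 0.1841731071472168), (0.08914757519960403, 0.09933239221572876), 11.364984512329102)
[[0.46023497 0.2240818 ]
 [0.47980925 0.12669714]
 [0.56720877 0.14426441]
 [0.5476345  0.24164908]]
rest ((0.48924970626831055, -0.27226781845092773), (0.05680657923221588, 0.11771547049283981), 13.635303497314453) [[ 0.44777176 -0.22176476]
 [ 0.47552213 -0.3361625 ]
 [ 0.5307276  -0.3227709 ]
 [ 0.50297725 -0.20837313]]
rest side ((0.4891866445541382, -0.270092248916626), (0.05806878209114075, 0.11836366355419159), 13.781599044799805)
sleeve px [304.52978056 270.74294671] 319 [341.99313725 255.83039216] 1020
top 411 ((334.29083251953125, 262.4469909667969), (10.438112258911133, 40.36069869995117), 74.47589111328125) [316. 253.] [354. 272.]
side 231 ((340.42999267578125, 234.12063598632812), (10.479552268981934, 22.3938045501709), 3.5763344764709473) [335. 223.] [346. 245.]
bar line [ 0.29080364 -0.95678276  0.5436682   0.05941962] -1.2757297
```

```bash
python3 - <<'E'
from h import *
S=np.array([.5137,.1842,0]);a=-1.3724
ex=np.array([np.cos(a),np.sin(a),0]);ey=np.array([-ex[1],ex[0],0]);ez=np.array([0,0,1.])
P,e=tri((354.2,256.8),(341,222.5));q=P-S;print("tip top in stake",[q@ex,q@ey,q[2]],"gap",e)
B=S+.07*ex+.11*ez
print("sleeve exp",B,proj("top",[B-[0,0,.0025]+[0,0,.017]]),proj("side",[B-[0,0,.0025]]))
for u,l in((0,0),(.1,0),(-.1,0),(0,.1),(.07,.07),(-.07,.07)):
    t=B+.095*ex+.095*(u*ez+l*ey)
    print(u,l,"tip top/axis: top",proj("top",[t+.01*ez,t])[:].round(1).tolist(),"side",proj("side",[t+.01*ez,t]).round(1).tolist())
R=lambda x,y:(460+(x-400)/5,265+y/5)
r=onz("top",[R(472,162),R(712,105),R(490,228),R(728,172)],.017);print(r.round(4),r.mean(0));
d=(r[1]-r[0])+(r[3]-r[2]);print("rail yaw",np.arctan2(d[1],d[0]),np.linalg.norm(d)/2)
R=lambda x,y:(375+(x-400)/6.667,170+(y-300)/6.667)
r=onz("side",[R(562,378),R(569,540),R(638,383),R(650,545)],.017);print("side",r.mean(0),"len",np.linalg.norm(r[0]-r[1]))
d=(r[0]-r[1])+(r[2]-r[3]);print(np.arctan2(d[1],d[0]))
E
```

```text
tip top in stake [np.float64(0.16511321554185923), np.float64(0.008253308014152555), np.float64(0.11579925708109717)] gap 0.0013265674170104928
sleeve exp [0.52749682 0.11557313 0.11      ] [[303.12582835 270.09310946]] [[339.69897898 261.98903318]]
0 0 tip top/axis: top [[355.0, 260.6], [354.8, 261.3]] side [[346.2, 221.2], [345.9, 225.8]]
0.1 0 tip top/axis: top [[355.2, 260.0], [355.0, 260.7]] side [[346.5, 216.7], [346.2, 221.4]]
-0.1 0 tip top/axis: top [[354.8, 261.2], [354.6, 261.9]] side [[345.9, 225.6], [345.6, 230.1]]
0 0.1 tip top/axis: top [[354.0, 255.5], [353.8, 256.2]] side [[340.8, 220.6], [340.5, 225.2]]
0.07 0.07 tip top/axis: top [[354.5, 256.6], [354.3, 257.3]] side [[342.6, 217.7], [342.3, 222.3]]
-0.07 0.07 tip top/axis: top [[354.2, 257.5], [354.0, 258.1]] side [[342.2, 223.8], [341.9, 228.4]]
[[ 0.4886 -0.2151  0.017 ]
 [ 0.5121 -0.3094  0.017 ]
 [ 0.463  -0.2215  0.017 ]
 [ 0.486  -0.3147  0.017 ]] [ 0.48744591 -0.26518121  0.017     ]
rail yaw -1.3280591478060308 0.09660891186931464
side [ 0.48750842 -0.26568474  0.017     ] len 0.10235465610751641
-1.334257704326047
```

```bash
cat >> h.py <<'E'
from scipy.spatial.transform import Rotation as Ro
S=np.array([.5137,.1842,0]);A=-1.3724
ex=np.array([np.cos(A),np.sin(A),0]);ey=np.array([-ex[1],ex[0],0]);ez=np.array([0,0,1.])
st=lambda x,y,z:S+x*ex+y*ey+z*ez
def rot(): q=manip.state()["tool_rot"];return Ro.from_quat(q[[1,2,3,0]])
def delta(pos,yaw,pitch=0.):
    """yaw: world angle of tool x; pitch: nose-down tilt about tool x"""
    R=rot();c,s=np.cos(yaw),np.sin(yaw)
    G=Ro.from_matrix(np.array([[c,s,0],[s,-c,0],[0,0,-1.]]).T)*Ro.from_euler("x",pitch)
    return (R.inv().apply(np.asarray(pos)-manip.state()["tool_pos"])*100).round(2),(R.inv()*G).as_rotvec(degrees=True).round(2)
def show():
    s=manip.state();R=rot();q=s["tool_pos"]-S;M=np.c_[ex,ey,ez]
    x=R.as_matrix()
    print("t %.2f"%s["time"],"stake xyz mm",(q@M*1e3).round(1),"toolx ang %.4f"%np.arctan2(x[1,0],x[0,0]),"F stake",(s["contact_force"]@M).round(2),"T stake",(s["ft_torque"]@M).round(2),"w %.3f"%s["gripper_width"])
E
python3 - <<'E'
from h import *
show();print(delta(st(.071,0,.22),.295)); print("tool axes in world\n",rot().as_matrix().round(3))
E
```

```text
t 0.10 stake xyz mm [ 690.8 -413.1  252.2] toolx ang -1.1680 F stake [ 0.94 -0.47 -0.12] T stake [-0.07 -0.03  0.04] w 0.998
(array([-52.3 , -53.03,   3.33]), array([-9.000e-02,  8.000e-02, -8.382e+01]))
tool axes in world
 [[ 0.392 -0.92  -0.001]
 [-0.92  -0.392  0.002]
 [-0.002 -0.    -1.   ]]
```

```bash
python3 -m pendant '{"linear":[[-52.3,-53,3],[-52.3,-53,3],[-52.3,-53,3],[-52.3,-53,3],[-52.3,-53,3],[-52.3,-53,3],[-52.3,-53,3],[-52.3,-53,3],[-52.3,-53,3],[-52.3,-53,3]],"rotation":[[0,0,-84],[0,0,-84],[0,0,-84],[0,0,-84],[0,0,-84],[0,0,-84],[0,0,-84],[0,0,-84],[0,0,-84],[0,0,-84]],"grip":[0,0,0,0,0,0,0,0,0,0]}'; python3 -c "
from h import *
show();print(delta(st(.071,0,.22),.295))"
```

```text
time: 0.93
tool_pos: [0.403, -0.1877, 0.2361]
tool_rot: [-0.0, 0.999, 0.044, 0.0]
contact_force: [1.0, -0.5, -0.5]
gripper_width: 1.0
t 0.93 stake xyz mm [ 342.8 -181.8  236.1] toolx ang 0.0876 F stake [ 0.67  0.87 -0.51] T stake [0.03 0.01 0.01] w 1.000
(array([ 15.07, -29.03,   1.61]), array([ -0.  ,  -0.  , -11.88]))
```

```bash
python3 -m pendant '{"linear":[[15,-29,1.6],[15,-29,1.6],[15,-29,1.6],[15,-29,1.6],[15,-29,1.6],[15,-29,1.6],[15,-29,1.6],[15,-29,1.6],[15,-29,1.6],[15,-29,1.6]],"rotation":[[0,0,-12],[0,0,-12],[0,0,-12],[0,0,-12],[0,0,-12],[0,0,-12],[0,0,-12],[0,0,-12],[0,0,-12],[0,0,-12]],"grip":[0,0,0,0,0,0,0,0,0,0]}'; python3 - <<'E'
from h import *
show();print(delta(st(.071,0,.1105),.295))
t=cv2.cvtColor(manip.grab_frame("top"),4);s=cv2.cvtColor(manip.grab_frame("side"),4)
r=lambda im,x,y,w,h:cv2.resize(im[y:y+h,x:x+w],(400,300),interpolation=cv2.INTER_CUBIC)
cv2.imwrite("pics/a1.png",np.hstack([r(t,240,210,160,120),r(s,260,150,160,120)]))
E
```

```text
time: 1.77
tool_pos: [0.5285, 0.113, 0.2196]
tool_rot: [0.0, 0.989, 0.147, -0.001]
contact_force: [-0.7, -0.4, -0.4]
gripper_width: 0.999
t 1.77 stake xyz mm [ 72.7   0.4 219.6] toolx ang 0.2947 F stake [ 0.21 -0.79 -0.43] T stake [ 0.03 -0.03 -0.  ] w 0.999
(array([-1.000e-02, -1.700e-01,  1.091e+01]), array([-0.01,  0.11, -0.01]))
```

View pics/a1.png

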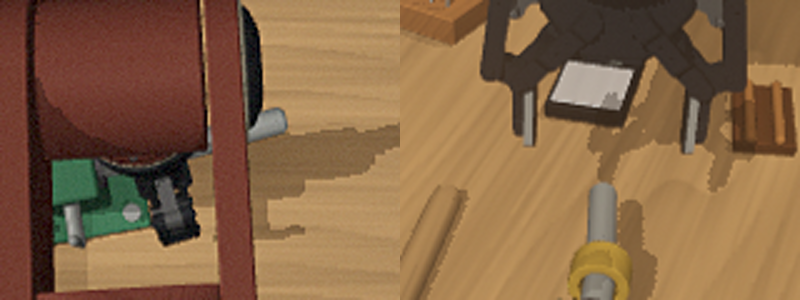

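The jaws straddle the sleeve: fingers at crop x 528 and 690, sleeve at about 600. Descending.

```bash
python3 -m pendant '{"linear":[[0,0,2],[0,0,4],[0,0,6],[0,0,8],[0,0,9],[0,0,9.8],[0,0,10.4],[0,0,10.9],[0,0,10.9],[0,0,10.9]],"rotation":[[0,0,0],[0,0,0],[0,0,0],[0,0,0],[0,0,0],[0,0,0],[0,0,0],[0,0,0],[0,0,0],[0,0,0]],"grip":[0,0,0,0,0,0,0,0,0,0]}'; python3 - <<'E'
from h import *
show()
s=cv2.cvtColor(manip.grab_frame("side"),4)
cv2.imwrite("pics/a2.png",cv2.resize(s[180:300,260:420],(640,480),interpolation=cv2.INTER_CUBIC))
E
```

```text
time: 2.7
tool_pos: [0.5292, 0.1115, 0.1122]
tool_rot: [0.0, 0.989, 0.145, 0.0]
contact_force: [0.7, 0.2, 0.1]
gripper_width: 0.999
t 2.70 stake xyz mm [ 74.4   0.8 112.2] toolx ang 0.2913 F stake [-0.07  0.75  0.11] T stake [ 0.   -0.    0.05] w 0.999
```

View pics/a2.png

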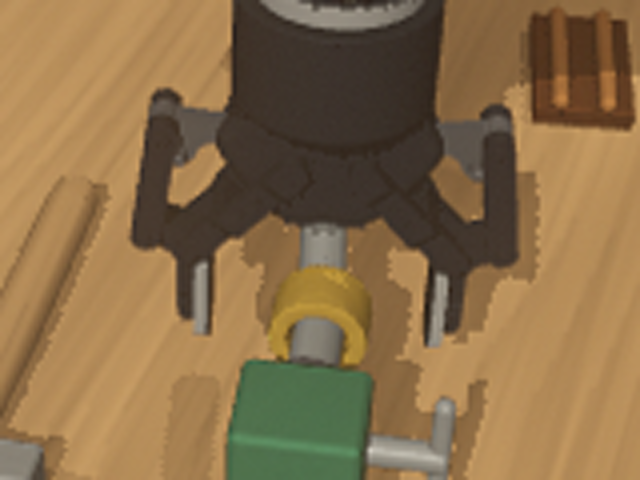

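Fingers' midpoint at crop x 320, sleeve at about 321: centred. Correcting 2.5 mm along the bar and closing.

```bash
python3 -m pendant '{"linear":[[0,-0.25,0.15],[0,-0.25,0.15],[0,-0.25,0.15],[0,-0.25,0.15],[0,-0.25,0.15],[0,-0.25,0.15],[0,-0.25,0.15],[0,-0.25,0.15],[0,-0.25,0.15],[0,-0.25,0.15]],"rotation":[[0,0,0],[0,0,0],[0,0,0],[0,0,0],[0,0,0],[0,0,0],[0,0,0],[0,0,0],[0,0,0],[0,0,0]],"grip":[0,0,0.2,0.3,0.4,0.5,0.7,0.9,1,1]}'; python3 -c "
from h import *
show()"; python3 -m pendant '{"linear":[[0,0,0],[0,0,0],[0,0,0],[0,0,0],[0,0,0],[0,0,0],[0,0,0],[0,0,0],[0,0,0],[0,0,0]],"rotation":[[0,0,0],[0,0,0],[0,0,0],[0,0,0],[0,0,0],[0,0,0],[0,0,0],[0,0,0],[0,0,0],[0,0,0]],"grip":[1,1,1,1,1,1,1,1,1,1]}'; python3 -c "
from h import *
show()"
```

```text
time: 3.58
tool_pos: [0.5281, 0.1139, 0.1106]
tool_rot: [0.0, 0.989, 0.145, 0.0]
contact_force: [-1.8, 0.2, 5.1]
gripper_width: 0.455
t 3.58 stake xyz mm [ 71.8   0.3 110.6] toolx ang 0.2914 F stake [-0.55 -1.7   5.06] T stake [-0.4   0.   -0.01] w 0.455
time: 4.42
tool_pos: [0.5281, 0.1139, 0.1105]
tool_rot: [0.0, 0.989, 0.145, 0.0]
contact_force: [-2.2, 0.2, 5.3]
gripper_width: 0.456
t 4.42 stake xyz mm [ 71.7   0.3 110.5] toolx ang 0.2914 F stake [-0.63 -2.14  5.28] T stake [-0.51  0.    0.02] w 0.456
```

```bash
python3 -m pendant '{"linear":[[0,0,-0.05],[0,0,-0.1],[0,0,-0.1],[0,0,-0.1],[0,0,-0.1],[0,0,-0.1],[0,0,-0.1],[0,0,-0.1],[0,0,-0.1],[0,0,-0.1]],"rotation":[[0,0,0],[0,0,0],[0,0,0],[0,0,0],[0,0,0],[0,0,0],[0,0,0],[0,0,0],[0,0,0],[0,0,0]],"grip":[1,1,1,1,1,1,1,1,1,1]}'; python3 -c "
from h import *
show()"; python3 -m pendant '{"linear":[[0,0,-0.05],[0,0,-0.1],[0,0,-0.1],[0,0,-0.1],[0,0,-0.1],[0,0,-0.1],[0,0,-0.1],[0,0,-0.1],[0,0,-0.1],[0,0,-0.1]],"rotation":[[0,0,0],[0,0,0],[0,0,0],[0,0,0],[0,0,0],[0,0,0],[0,0,0],[0,0,0],[0,0,0],[0,0,0]],"grip":[1,1,1,1,1,1,1,1,1,1]}'; python3 -c "
from h import *
show()"
```

```text
time: 5.25
tool_pos: [0.5277, 0.114, 0.1107]
tool_rot: [-0.0, 0.989, 0.145, -0.0]
contact_force: [-0.1, -0.7, -2.1]
gripper_width: 0.459
t 5.25 stake xyz mm [ 7.160e+01 -1.000e-01  1.107e+02] toolx ang 0.2915 F stake [ 0.66 -0.24 -2.14] T stake [ 0.   -0.01  0.03] w 0.459
time: 6.08
tool_pos: [0.528, 0.1139, 0.112]
tool_rot: [-0.0, 0.989, 0.145, 0.0]
contact_force: [0.1, 0.3, -1.7]
gripper_width: 0.456
t 6.08 stake xyz mm [ 71.7   0.2 112. ] toolx ang 0.2914 F stake [-0.25  0.17 -1.66] T stake [-0.04 -0.03 -0.01] w 0.456
```

```bash
python3 -m pendant '{"linear":[[0,0,-0.08],[0,0.1,-0.08],[0,0.2,-0.07],[0,0.3,-0.07],[0,0.4,-0.06],[0,0.5,-0.06],[0,0.6,-0.05],[0,0.7,-0.05],[0,0.8,-0.05],[0,0.8,-0.05]],"rotation":[[0,0,0],[0,0,0],[0,0,0],[0,0,0],[0,0,0],[0,0,0],[0,0,0],[0,0,0],[0,0,0],[0,0,0]],"grip":[1,1,1,1,1,1,1,1,1,1]}'; python3 -c "
from h import *
show()"
```

```text
time: 6.92
tool_pos: [0.5304, 0.1061, 0.1125]
tool_rot: [0.0, 0.989, 0.145, 0.0]
contact_force: [0.0, 0.1, -2.3]
gripper_width: 0.454
t 6.92 stake xyz mm [ 79.9   0.9 112.5] toolx ang 0.2913 F stake [-0.06  0.03 -2.33] T stake [-0.03 -0.01 -0.03] w 0.454
```

```bash
python3 -m pendant '{"linear":[[0,0.1,0],[0,0.2,0.01],[0,0.3,0.01],[0,0.4,0.02],[0,0.5,0.02],[0,0.6,0.02],[0,0.7,0.03],[0,0.8,0.03],[0,0.9,0.04],[0,1,0.04]],"rotation":[[0,0,0],[0,0,0],[0,0,0],[0,0,0],[0,0,0],[0,0,0],[0,0,0],[0,0,0],[0,0,0],[0,0,0]],"grip":[1,1,1,1,1,1,1,1,1,1]}'; python3 -c "
from h import *
show()"
```

```text
time: 7.75
tool_pos: [0.5332, 0.0966, 0.1121]
tool_rot: [-0.0, 0.989, 0.145, -0.0]
contact_force: [0.1, -0.6, -2.5]
gripper_width: 0.455
t 7.75 stake xyz mm [ 89.7   1.9 112.1] toolx ang 0.2914 F stake [ 0.57 -0.03 -2.47] T stake [0.03 0.04 0.02] w 0.455
```

```bash
python3 -m pendant '{"linear":[[0,0.1,0],[0,0.2,0.01],[0,0.3,0.01],[0,0.4,0.02],[0,0.5,0.02],[0,0.6,0.02],[0,0.7,0.03],[0,0.8,0.03],[0,0.9,0.04],[0,1,0.04]],"rotation":[[0,0,0],[0,0,0],[0,0,0],[0,0,0],[0,0,0],[0,0,0],[0,0,0],[0,0,0],[0,0,0],[0,0,0]],"grip":[1,1,1,1,1,1,1,1,1,1]}'; python3 -c "
from h import *
show()"
```

```text
time: 8.58
tool_pos: [0.5361, 0.087, 0.1117]
tool_rot: [-0.0, 0.989, 0.145, 0.0]
contact_force: [0.0, -1.0, -2.2]
gripper_width: 0.452
t 8.58 stake xyz mm [ 99.7   2.8 111.7] toolx ang 0.2914 F stake [ 1.03 -0.18 -2.24] T stake [0.04 0.03 0.05] w 0.452
```

```bash
python3 -m pendant '{"linear":[[0,0.1,0],[0,0.2,0.01],[0,0.3,0.01],[0,0.4,0.02],[0,0.5,0.02],[0,0.6,0.02],[0,0.7,0.03],[0,0.8,0.03],[0,0.9,0.04],[0,1,0.04]],"rotation":[[0,0,0],[0,0,0],[0,0,0],[0,0,0],[0,0,0],[0,0,0],[0,0,0],[0,0,0],[0,0,0],[0,0,0]],"grip":[1,1,1,1,1,1,1,1,1,1]}'; python3 -c "
from h import *
show()"
```

```text
time: 9.42
tool_pos: [0.5389, 0.0775, 0.1113]
tool_rot: [-0.0, 0.989, 0.145, -0.0]
contact_force: [-0.1, -0.4, -2.1]
gripper_width: 0.459
t 9.42 stake xyz mm [109.6   3.7 111.3] toolx ang 0.2915 F stake [ 0.37 -0.17 -2.09] T stake [-0.03  0.04 -0.02] w 0.459
```

```bash
python3 -m pendant '{"linear":[[0,0.1,0],[0,0.2,0.01],[0,0.3,0.01],[0,0.4,0.02],[0,0.5,0.02],[0,0.6,0.02],[0,0.7,0.03],[0,0.8,0.03],[0,0.9,0.04],[0,1,0.04]],"rotation":[[0,0,0],[0,0,0],[0,0,0],[0,0,0],[0,0,0],[0,0,0],[0,0,0],[0,0,0],[0,0,0],[0,0,0]],"grip":[1,1,1,1,1,1,1,1,1,1]}'; python3 - <<'E'
from h import *
show()
s=cv2.cvtColor(manip.grab_frame("side"),4)
cv2.imwrite("pics/a3.png",cv2.resize(s[210:282,292:388],(768,576),interpolation=cv2.INTER_CUBIC))
E
```

```text
time: 10.25
tool_pos: [0.5418, 0.0678, 0.1109]
tool_rot: [-0.0, 0.989, 0.145, -0.0]
contact_force: [-0.2, -0.6, -1.3]
gripper_width: 0.456
t 10.25 stake xyz mm [119.6   4.6 110.9] toolx ang 0.2914 F stake [ 0.55 -0.36 -1.33] T stake [-0.03 -0.01  0.07] w 0.456
```

View pics/a3.png

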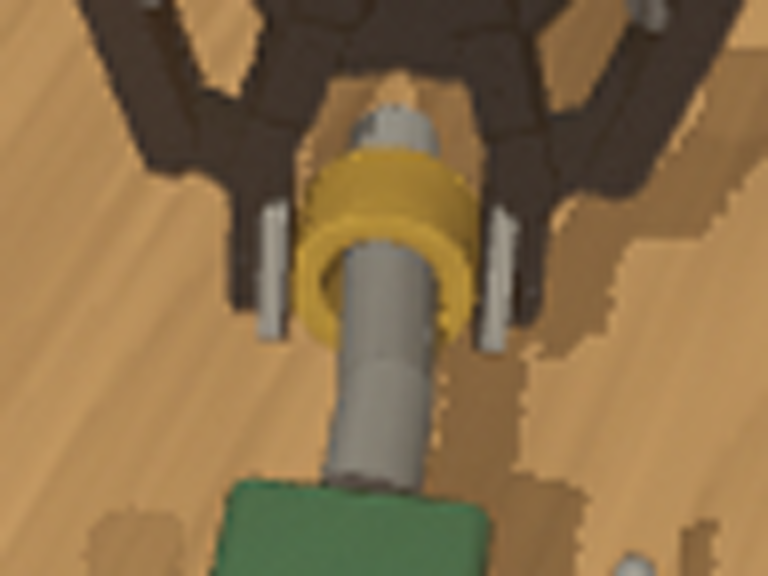

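The sleeve rides clear of the bar's left side (gap about 20 px in the crop) and closer on the right (about 6 px). Fz also suggests light contact on top, so I'll shift right about 0.7 mm and up a little while going on.

```bash
python3 -m pendant '{"linear":[[-0.03,0,-0.05],[-0.06,0.1,-0.05],[-0.06,0.2,-0.05],[-0.06,0.3,-0.05],[-0.06,0.4,-0.04],[-0.06,0.5,-0.04],[-0.06,0.6,-0.04],[-0.06,0.7,-0.03],[-0.06,0.8,-0.03],[-0.06,0.8,-0.03]],"rotation":[[0,0,0],[0,0,0],[0,0,0],[0,0,0],[0,0,0],[0,0,0],[0,0,0],[0,0,0],[0,0,0],[0,0,0]],"grip":[1,1,1,1,1,1,1,1,1,1]}'; python3 -c "
from h import *
show()"
```

```text
time: 11.13
tool_pos: [0.5436, 0.0599, 0.1112]
tool_rot: [0.0, 0.989, 0.145, 0.0]
contact_force: [-0.9, 0.3, -1.5]
gripper_width: 0.457
t 11.13 stake xyz mm [127.7   4.8 111.2] toolx ang 0.2913 F stake [-0.42 -0.8  -1.48] T stake [ 0.03 -0.03  0.03] w 0.457
```

```bash
python3 -m pendant '{"linear":[[-0.01,0.1,0],[-0.02,0.2,0],[-0.02,0.3,0],[-0.02,0.4,0],[-0.02,0.5,0.01],[-0.02,0.6,0.01],[-0.02,0.7,0.02],[-0.02,0.8,0.02],[-0.02,0.9,0.02],[-0.02,0.9,0.02]],"rotation":[[0,0,0],[0,0,0],[0,0,0],[0,0,0],[0,0,0],[0,0,0],[0,0,0],[0,0,0],[0,0,0],[0,0,0]],"grip":[1,1,1,1,1,1,1,1,1,1]}'; python3 -c "
from h import *
show()"
```

```text
time: 11.97
tool_pos: [0.546, 0.0513, 0.111]
tool_rot: [0.0, 0.989, 0.145, 0.0]
contact_force: [-0.7, 0.1, -2.4]
gripper_width: 0.457
t 11.97 stake xyz mm [136.7   5.5 111. ] toolx ang 0.2913 F stake [-0.22 -0.72 -2.39] T stake [ 0.02  0.   -0.  ] w 0.457
```

```bash
python3 -m pendant '{"linear":[[0,0.1,0],[0,0.2,0],[0,0.3,0.01],[0,0.4,0.01],[0,0.5,0.02],[0,0.6,0.02],[0,0.7,0.02],[0,0.8,0.03],[0,0.9,0.03],[0,1,0.03]],"rotation":[[0,0,0],[0,0,0],[0,0,0],[0,0,0],[0,0,0],[0,0,0],[0,0,0],[0,0,0],[0,0,0],[0,0,0]],"grip":[1,1,1,1,1,1,1,1,1,1]}'; python3 -c "
from h import *
show()"
```

```text
time: 12.8
tool_pos: [0.5488, 0.0418, 0.1108]
tool_rot: [0.0, 0.989, 0.145, 0.0]
contact_force: [0.2, 0.1, -2.0]
gripper_width: 0.457
t 12.80 stake xyz mm [146.6   6.4 110.8] toolx ang 0.2915 F stake [-0.08  0.19 -1.98] T stake [ 0.01  0.03 -0.03] w 0.457
```

```bash
python3 -m pendant '{"linear":[[0,0.1,0],[0,0.2,0],[0,0.3,0.01],[0,0.4,0.01],[0,0.5,0.02],[0,0.6,0.02],[0,0.7,0.02],[0,0.8,0.03],[0,0.9,0.03],[0,1,0.03]],"rotation":[[0,0,0],[0,0,0],[0,0,0],[0,0,0],[0,0,0],[0,0,0],[0,0,0],[0,0,0],[0,0,0],[0,0,0]],"grip":[1,1,1,1,1,1,1,1,1,1]}'; python3 -c "
from h import *
show()"
```

```text
time: 13.63
tool_pos: [0.5517, 0.0322, 0.1104]
tool_rot: [-0.0, 0.989, 0.145, -0.0]
contact_force: [-0.7, -0.8, -1.7]
gripper_width: 0.457
t 13.63 stake xyz mm [156.5   7.3 110.4] toolx ang 0.2914 F stake [ 0.64 -0.84 -1.75] T stake [-0.04  0.   -0.02] w 0.457
```

```bash
python3 -m pendant '{"linear":[[-0.01,0.1,0],[-0.02,0.2,0],[-0.02,0.3,0.01],[-0.02,0.4,0.01],[-0.02,0.5,0.02],[-0.02,0.6,0.02],[-0.02,0.7,0.02],[-0.02,0.8,0.03],[-0.02,0.9,0.03],[-0.02,1,0.03]],"rotation":[[0,0,0],[0,0,0],[0,0,0],[0,0,0],[0,0,0],[0,0,0],[0,0,0],[0,0,0],[0,0,0],[0,0,0]],"grip":[1,1,1,1,1,1,1,1,1,1]}'; python3 -c "
from h import *
show()"
```

```text
time: 14.47
tool_pos: [0.5544, 0.0226, 0.1101]
tool_rot: [0.0, 0.989, 0.145, 0.0]
contact_force: [0.8, -0.5, -1.5]
gripper_width: 0.455
t 14.47 stake xyz mm [166.5   8.  110.1] toolx ang 0.2915 F stake [ 0.65  0.63 -1.52] T stake [0.02 0.01 0.01] w 0.455
```

```bash
python3 -m pendant '{"linear":[[0,0.1,0],[0,0.2,0],[0,0.3,0.01],[0,0.4,0.01],[0,0.5,0.02],[0,0.6,0.02],[0,0.7,0.02],[0,0.8,0.03],[0,0.9,0.03],[0,1,0.03]],"rotation":[[0,0,0],[0,0,0],[0,0,0],[0,0,0],[0,0,0],[0,0,0],[0,0,0],[0,0,0],[0,0,0],[0,0,0]],"grip":[1,1,1,1,1,1,1,1,1,1]}'; python3 -c "
from h import *
show()"
```

```text
time: 15.3
tool_pos: [0.5573, 0.013, 0.1099]
tool_rot: [0.0, 0.989, 0.145, 0.0]
contact_force: [0.3, -0.2, -1.3]
gripper_width: 0.456
t 15.30 stake xyz mm [176.5   9.  109.9] toolx ang 0.2914 F stake [ 0.24  0.27 -1.29] T stake [ 0.04  0.05 -0.02] w 0.456
```

```bash
python3 -m pendant '{"linear":[[0,0.2,0],[0,0.4,0],[0,0.7,0.01],[0,1,0.02],[0,1.4,0.02],[0,2,0.02],[0,2.7,0.02],[0,3.5,0.02],[0,4.2,0.02],[0,4.5,0.02]],"rotation":[[0,0,0],[0,0,0],[0,0,0],[0,0,0],[0,0,0],[0,0,0],[0,0,0],[0,0,0],[0,0,0],[0,0,0]],"grip":[1,1,1,1,1,1,1,1,1,1]}'; python3 - <<'E'
from h import *
show()
s=cv2.cvtColor(manip.grab_frame("side"),4)
cv2.imwrite("pics/a4.png",cv2.resize(s[165:285,300:460],(640,480),interpolation=cv2.INTER_CUBIC))
Rp=np.array([.4875,-.2655,0]);y=-1.331+np.pi/2
print(delta(Rp+[0,0,.12],y),rot().as_matrix().round(3))
E
```

```text
time: 16.13
tool_pos: [0.5706, -0.0313, 0.1098]
tool_rot: [0.0, 0.989, 0.145, 0.0]
contact_force: [-0.3, -0.1, -3.0]
gripper_width: 0.458
t 16.13 stake xyz mm [222.5  13.3 109.8] toolx ang 0.2904 F stake [-0.01 -0.34 -2.98] T stake [-0.01 -0.06 -0.01] w 0.458
(array([-14.66,  20.05,  -1.02]), array([ 0.03, -0.01,  2.89])) [[ 0.958  0.286  0.   ]
 [ 0.286 -0.958 -0.   ]
 [ 0.     0.001 -1.   ]]
```

View pics/a4.png

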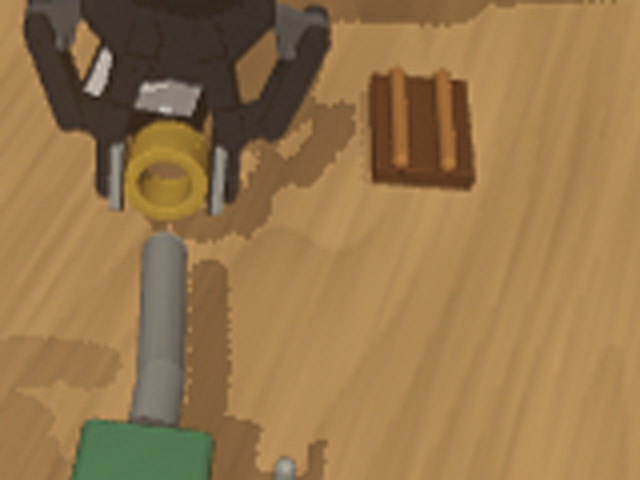

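Sleeve is off the bar and held in the fingers (crop (168,172)), bar tip at (163,240). Moving over the rest.

```bash
python3 -m pendant '{"linear":[[-1.5,2,-0.5],[-3.5,5,-1],[-5.8,8,-1],[-8,11,-1],[-10.2,14,-1],[-12.4,17,-1],[-13.8,19,-1],[-14.4,19.7,-1],[-14.7,20.05,-1],[-14.7,20.05,-1]],"rotation":[[0,0,0],[0,0,1],[0,0,2],[0,0,2.9],[0,0,2.9],[0,0,2.9],[0,0,2.9],[0,0,2.9],[0,0,2.9],[0,0,2.9]],"grip":[1,1,1,1,1,1,1,1,1,1]}'; python3 - <<'E'
from h import *
show();print(manip.state()["tool_pos"])
s=cv2.cvtColor(manip.grab_frame("side"),4);t=cv2.cvtColor(manip.grab_frame("top"),4)
bs=mask(s,(15,120,90),(30,255,255),(360,100,460,260));p=pts(bs);print("brass side",p.mean(0),p.min(0),p.max(0),bs.sum())
print("proj of centre",proj("side",[manip.state()["tool_pos"]-[0,0,.003]]))
cv2.imwrite("pics/a5.png",np.hstack([cv2.resize(s[120:240,350:450],(400,480),interpolation=cv2.INTER_CUBIC),cv2.resize(t[240:360,450:550],(400,480),interpolation=cv2.INTER_CUBIC)]))
E
```

```text
time: 17.02
tool_pos: [0.4868, -0.2646, 0.1195]
tool_rot: [-0.0, 0.993, 0.12, 0.0]
contact_force: [0.5, 1.0, -2.0]
gripper_width: 0.453
t 17.02 stake xyz mm [ 434.6 -114.9  119.5] toolx ang 0.2397 F stake [-0.85  0.73 -2.  ] T stake [ 0.01  0.01 -0.05] w 0.453
[ 0.48675446 -0.26456033  0.11954761]
brass side [408.53803266 190.81728395] [360. 100.] [459. 259.] 12555
proj of centre [[411.8862762  155.28276185]]
```

View pics/a5.png

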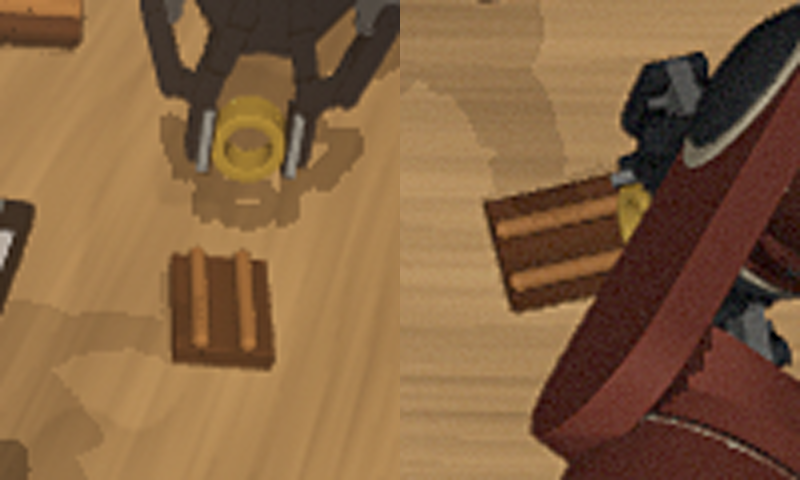

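Side crop shows the sleeve at (248,138), i.e. pixel (412,154.5), against a predicted (411.9,155.3), so the held pose is as expected and it is over the rest. Lowering.

```bash
python3 -m pendant '{"linear":[[0.05,0.1,1],[0.05,0.1,2.2],[0.05,0.1,3.4],[0.05,0.1,4.6],[0.05,0.1,5.6],[0.05,0.1,6.4],[0.05,0.1,7],[0.05,0.1,7.4],[0.05,0.1,7.4],[0.05,0.1,7.4]],"rotation":[[0,0,0],[0,0,0],[0,0,0],[0,0,0],[0,0,0],[0,0,0],[0,0,0],[0,0,0],[0,0,0],[0,0,0]],"grip":[1,1,1,1,1,1,1,1,1,1]}'; python3 -c "
from h import *
show();print(delta([.4875,-.2655,.0405],-1.331+np.pi/2))"
```

```text
time: 17.95
tool_pos: [0.4879, -0.2654, 0.0458]
tool_rot: [0.0, 0.993, 0.12, 0.0]
contact_force: [0.5, 0.1, -1.3]
gripper_width: 0.455
t 17.95 stake xyz mm [ 435.6 -113.9   45.8] toolx ang 0.2407 F stake [-0.01  0.5  -1.26] T stake [-0.01  0.   -0.05] w 0.455
(array([-0.04,  0.01,  0.53]), array([ 0.01, -0.01,  0.05]))
```

```bash
python3 -m pendant '{"linear":[[0,0,0.1],[0,0,0.2],[0,0,0.3],[0,0,0.4],[0,0,0.5],[0,0,0.5],[0,0,0.5],[0,0,0.5],[0,0,0.5],[0,0,0.5]],"rotation":[[0,0,0],[0,0,0],[0,0,0],[0,0,0],[0,0,0],[0,0,0],[0,0,0],[0,0,0],[0,0,0],[0,0,0]],"grip":[1,1,1,1,1,1,1,1,1,1]}'; python3 -c "
from h import *
show()"; python3 -m pendant '{"linear":[[0,0,0.02],[0,0,0.04],[0,0,0.06],[0,0,0.08],[0,0,0.1],[0,0,0.12],[0,0,0.12],[0,0,0.12],[0,0,0.12],[0,0,0.12]],"rotation":[[0,0,0],[0,0,0],[0,0,0],[0,0,0],[0,0,0],[0,0,0],[0,0,0],[0,0,0],[0,0,0],[0,0,0]],"grip":[1,1,1,1,1,1,1,1,1,1]}'; python3 -c "
from h import *
show()"
```

```text
time: 18.78
tool_pos: [0.4877, -0.2652, 0.0407]
tool_rot: [0.0, 0.993, 0.12, 0.0]
contact_force: [-0.2, 0.1, -1.9]
gripper_width: 0.455
t 18.78 stake xyz mm [ 435.4 -114.    40.7] toolx ang 0.2408 F stake [-0.12 -0.18 -1.87] T stake [-0.02  0.    0.05] w 0.455
time: 19.62
tool_pos: [0.4877, -0.2652, 0.0394]
tool_rot: [-0.0, 0.993, 0.12, -0.0]
contact_force: [-0.8, -0.2, -2.1]
gripper_width: 0.452
t 19.62 stake xyz mm [ 435.4 -114.1   39.4] toolx ang 0.2408 F stake [ 0.05 -0.8  -2.14] T stake [-0.01  0.03  0.04] w 0.452
```

```bash
python3 -m pendant '{"linear":[[0,0,0.02],[0,0,0.04],[0,0,0.06],[0,0,0.08],[0,0,0.08],[0,0,0.08],[0,0,0.08],[0,0,0.08],[0,0,0.08],[0,0,0.08]],"rotation":[[0,0,0],[0,0,0],[0,0,0],[0,0,0],[0,0,0],[0,0,0],[0,0,0],[0,0,0],[0,0,0],[0,0,0]],"grip":[1,1,1,1,1,1,1,1,1,1]}'; python3 -c "
from h import *
show()"; python3 -m pendant '{"linear":[[0,0,0.02],[0,0,0.04],[0,0,0.06],[0,0,0.06],[0,0,0.06],[0,0,0.06],[0,0,0.06],[0,0,0.06],[0,0,0.06],[0,0,0.06]],"rotation":[[0,0,0],[0,0,0],[0,0,0],[0,0,0],[0,0,0],[0,0,0],[0,0,0],[0,0,0],[0,0,0],[0,0,0]],"grip":[1,1,1,1,1,1,1,1,1,1]}'; python3 -c "
from h import *
show()"
```

```text
time: 20.45
tool_pos: [0.4877, -0.2652, 0.0387]
tool_rot: [0.0, 0.993, 0.12, 0.0]
contact_force: [-0.3, -0.1, 0.1]
gripper_width: 0.451
t 20.45 stake xyz mm [ 435.5 -114.1   38.7] toolx ang 0.2408 F stake [ 0.07 -0.32  0.12] T stake [-0.07  0.03  0.01] w 0.451
time: 21.28
tool_pos: [0.4878, -0.2653, 0.0385]
tool_rot: [0.0, 0.993, 0.12, 0.0]
contact_force: [-2.4, 0.8, 5.1]
gripper_width: 0.456
t 21.28 stake xyz mm [ 435.6 -114.    38.5] toolx ang 0.2409 F stake [-1.23 -2.2   5.12] T stake [-0.35  0.27  0.04] w 0.456
```

Touchdown at about 7 N. Releasing.

```bash
python3 -m pendant '{"linear":[[0,0,0],[0,0,0],[0,0,0],[0,0,0],[0,0,0],[0,0,0],[0,0,0],[0,0,0],[0,0,0],[0,0,0]],"rotation":[[0,0,0],[0,0,0],[0,0,0],[0,0,0],[0,0,0],[0,0,0],[0,0,0],[0,0,0],[0,0,0],[0,0,0]],"grip":[0.6,0.55,0.5,0.48,0.45,0.4,0.35,0.3,0.25,0.2]}'; python3 -c "
from h import *
show()"
```

```text
time: 22.12
tool_pos: [0.4877, -0.2652, 0.038]
tool_rot: [0.0, 0.993, 0.12, 0.0]
contact_force: [-0.9, 0.2, -0.2]
gripper_width: 0.796
t 22.12 stake xyz mm [ 435.4 -114.    38. ] toolx ang 0.2409 F stake [-0.38 -0.84 -0.2 ] T stake [-0.06 -0.02  0.  ] w 0.796
```

```bash
python3 -m pendant '{"linear":[[0,0,0],[0,0,-0.5],[0,0,-1.5],[0,0,-3],[0,0,-5],[0,0,-8],[0,0,-11],[0,0,-14],[0,0,-16],[0,0,-16]],"rotation":[[0,0,0],[0,0,0],[0,0,0],[0,0,0],[0,0,0],[0,0,0],[0,0,0],[0,0,0],[0,0,0],[0,0,0]],"grip":[0.2,0.2,0.2,0.2,0.2,0.2,0.2,0.2,0.2,0.2]}'; python3 - <<'E'
from h import *
show()
s=cv2.cvtColor(manip.grab_frame("side"),4)
print("expected sleeve centre",proj("side",[[.4875,-.2655,.035]]))
cv2.imwrite("pics/a6.png",cv2.resize(s[120:240,350:450],(500,600),interpolation=cv2.INTER_CUBIC))
E
```

```text
time: 22.95
tool_pos: [0.4903, -0.267, 0.2057]
tool_rot: [0.004, 0.993, 0.12, 0.004]
contact_force: [0.0, 0.1, 1.2]
gripper_width: 0.8
t 22.95 stake xyz mm [ 437.8 -111.8  205.7] toolx ang 0.2410 F stake [-0.1   0.06  1.17] T stake [ 0.01 -0.04  0.04] w 0.800
expected sleeve centre [[406.75345387 187.09020013]]
```

View pics/a6.png

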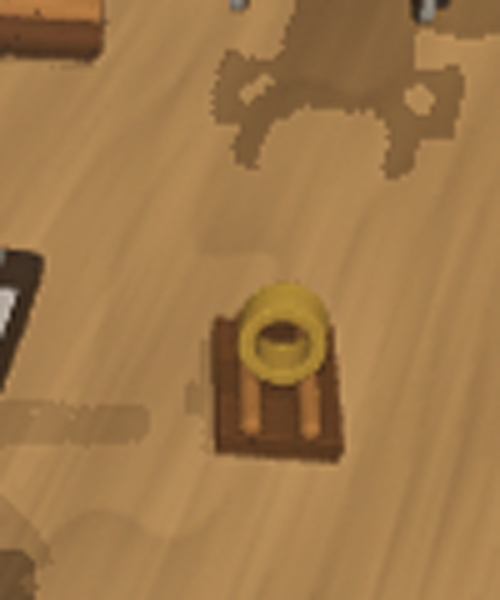

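The sleeve lies in the groove at crop (284,333), i.e. pixel (406.8,186.6), against an expected (406.8,187.1), and the fingers are well clear. Handing in.

```bash
python3 -c "
from h import *
show();print(manip.job_done())"
```

```text
t 23.00 stake xyz mm [ 436.9 -112.7  202.5] toolx ang 0.2409 F stake [ 0.33  0.8  -0.79] T stake [-0.06  0.02 -0.01] w 0.804
the job is handed in; nothing more can be done
None
```

The sleeve is off the bar and lying in the groove of its rest, released. I handed the job in at 23 s of the 61 s allowed; no verdict is reported.

- **The bend:** the pictures put it at about 0.09 rad to the stake's left and about 0.04 rad down. The downward part was the less certain, and the feel on the way suggested it was a little less.
- **Drawing the sleeve off:** I gripped it in line with the bent part and eased it off in steps of about 10 mm. The force read at the end of each step stayed within about 1 N of the sleeve's own weight. Once, halfway along, I moved it 0.6 mm sideways and 0.5 mm up.
- **Clear of the bar:** the side picture shows the sleeve held in the fingers beyond the open end.
- **Setting down:** it touched the rest with about 7 N. After letting go, the side picture shows it in the groove within about half a pixel of the expected spot at mid-length.
- **Not checked:** I did not take a top view after the release. The forces are readings at the end of each move, so brief peaks in between were not seen. I did not measure the hammer, jar and scale again, but the arm was never made to go near them.

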